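Prop open the drying chest

ROBOT

A 7-joint arm with a two-finger parallel gripper is mounted at the origin on the work surface. World frame = base frame: x ahead of the robot, y to its left, z up, the work surface at z = 0. Lengths are in mm, angles in rad, forces in N, time in s.
With the tool pointing down it reaches from about 400 to 875 mm from the base axis. Payload 19.3 kg.
Tool frame: the origin (TCP) lies at the very end of the fingers, on their centre line; the grasp point (between the pads) lies 19 mm behind it (grip_point_offset is the z of the grasp point in the tool frame, in mm); z points along the fingers, y is the line along which they close (so a half turn about z gives the same grasp; the last joint's range is limited). The gripper opens to 85 mm and grips with 20 to 120 N. Pads are 22 mm wide; open, the fingers measure 114 mm over their backs; the gripper's body (76 mm by 85 mm) begins 54 mm behind the grasp point. The pads swing forward as they close: fully open they stand 13 mm farther back than shut.
Start: joints at [-1.307, 0.521, -0.036, 1.599, 0.021, 1.021, -0.113], TCP at [204.791, 590.487, 231.291] pointing down, gripper open.
Joint ranges: [-2.91, 2.91], [-0.3, 2.13], [-1.5, 1.42], [0.17, 2.43], [-1.26, 4.41], [0.16, 1.93], [-2.52, 2.52]. Speed limits (rad/s): [1.89, 1.89, 2.39, 2.39, 3.01, 3.01, 3.01].

INTERFACE

Orientations are given as a 3x3 rotation matrix whose columns are the frame's x, y, z axes.
In Python, from workcell import movep, movel, goto_joints, open_gripper, clamp, wait, inverse_kinematics, read_state, camera, PlanningError, finish_job, grip_point_offset gives the robot as it stands. Calls block until the motion is done:
- movep(position, orientation): joint-space move of the TCP to a pose.
- movel(position, frame=None, max_speed=150, guard=None): straight line of the TCP; frame=None keeps the orientation; max_speed is the mean speed in mm/s. With guard (N) it stops when the force on the tool has changed by that much, and returns True; else False.
- goto_joints(angles): joint-space move.
- open_gripper() and clamp(): open the fingers fully, or close them until they stop; the grip force is fixed at half the most.
- wait(seconds).
- inverse_kinematics(position, orientation): joint angles nearest the present ones, or None.
- read_state(): the state.
- camera(name): name is "side" or "top"; returns a dict with "image" (400x640x3 uint8, blue, green, red), "range_z" (400x640 float32, mm along the optical axis (not along the pixel's ray), 0 where there is no reading), "fx", "fy", "cx", "cy" (pixels), "dist_coeffs" ([k1, k2, p1, p2, k3] as OpenCV has them; the pictures are not rectified), "cam_to_world" (4x4, takes a point from camera to world coordinates). Camera axes: x right, y up, looking along -z (the intrinsics and any distortion apply to the point x, -y, -z); pixel columns grow to the right and rows downward; lengths in mm; the calibration is good to about 2 mm. A picture is of the moment at which its call begins.
A pose or a line that the arm cannot do raises PlanningError and nothing moves.
- finish_job(): hands the job in; it is judged then, once.
The state is a dict: "time": time; "qpos": joint angles; "qvel": joint speeds; "joint_efforts": joint torques, N m; "eef_pos": TCP position; "tool_rot": TCP orientation; "ft_force": force on the tool from outside, world axes, zero at the start; "torque": the same for the moment, N m; "finger_gap": finger opening in mm; "gripper_force": force on a finger pad.
Only numpy, scipy, OpenCV 4.12 (cv2) and the standard library are available. Lean on these libraries where they do the work, as an engineer would, in place of code of your own. Each camera call takes 0.05 s, during which the arm holds its last target. There are 200 camera calls.

TASK

Prop the sample drying chest open so that its vials can air: raise the lid by its front bar, swing the yellow prop rod up from its rest, and let the lid down gently onto it, so that the rod's steel tip goes right through the hole in the lid's red side tab and the rod's shoulder carries the lid. Then let go of everything; leave the other things on the bench where they are.

Things in the scene. Friction and masses are not known exactly. Their poses are not given: they have to be found in the camera images.
- chest: white bench-top drying chest, 220 mm deep (its x) by 240 mm wide (its y) by 100 mm high, fixed to the bench. Origin under the centre of its base; x points from the front (control panel, lid bar) to the rear (hinge), y to its left, z up.
- lid_hinge (a point): point on the lid's hinge line (which runs along the chest's y), midway across the lid: 90 mm behind the chest's centre and 106 mm above its underside. Its axes turn with the lid.
- lid_bar (a point): centre of the lid's black round bar handle (12 mm thick, 110 mm free length, along the chest's y, both ends held by arms 10 mm wide). It lies in the plane of the lid, 245 mm from the hinge line; the lid's front edge is 45 mm behind it, with free space between. Lid: grey, 240 mm wide, 200 mm from hinge to front edge, 12 mm thick, about 0.7 kg.
- lid (a joint): lid angle in rad: 0 shut, grows as the front edge rises, stop at 1.3. The hinge is stiff: left alone the lid stands still above about 1.05 rad; below about 0.85 rad it surely falls shut (in between it depends on its weight).
- tab_hole (a point): centre of the 12.5 mm square hole, at the underside of the red tab (8 mm thick, 44 mm long, reaching 34 mm out from the lid's right, -y, edge). It lies in the plane the rod swings in, 140 mm right of the chest's centre plane, 4 mm below the hinge line (lid shut). The tab is clamped 128 to 152 mm from the hinge line, different each time, and does not slide. Axes as the lid's.
- rod_pivot (a point): pivot of the yellow prop rod, outside the chest's right (-y) wall: 107.6 mm ahead of the chest's centre, 140 mm right of it, 70 mm up. The rod (12 mm thick) turns about an axis along the chest's y. It starts lying low along the wall, pointing rearward.
- rod_knob (a point): centre of the rod's black cylindrical knob, 20 mm in diameter, 44 mm long, sticking out sideways (chest -y) from the rod: 85 mm along the rod from the pivot, 56 mm outside the rod's plane.
- rod_shoulder (a point): face of the collar (21 mm diameter) on the rod's axis, 140 mm from the pivot. Beyond it a round-ended steel tip, 9 mm in diameter, reaches 16 mm further. Seated, this point lies at tab_hole.
- rod (a joint): rod angle in rad: 0 lying level towards the rear, grows as the tip rises, stop at 1.7. The pivot is stiff: the rod stays where it is left (about 0.2 N m to move it).
- amber_bottle: amber glass bottle with black cap, 68 mm in diameter, 150 mm high; origin under its base. Bystander.
- beaker: glass beaker, 70 mm in diameter, 90 mm high; origin under its base. Bystander.
- tip_box: blue open box with dividers, 85 x 120 x 50 mm; origin under its base. Bystander.
- marker: green marker pen lying down, 120 mm long, 14 mm thick. Bystander.
- jar: glass jar with white lid, 60 mm in diameter, 70 mm high; origin under its base. Bystander.
- glove_box: pale cardboard box, 120 x 220 x 75 mm; origin under its base. Bystander.
- wash_bottle: white bottle with red cap, 66 mm in diameter, 160 mm high; origin under its base. Bystander.

How it is judged:
By the outcome, as a careful person would: the job done as asked, in the order asked, and still so for the second after the job is handed in, with the robot touching nothing.
It also fails if it takes over 72 s, if anything falls off the work surface, if the arm or the gripper's body presses on something with over 40 N, if the wrist force passes 120 N, or if a joint passes its speed limit or range.

## Working session

There is one attempt and no reset: what is moved stays moved. The work goes in short steps, each a Python script; the robot and the scene stay as the last script left them, time stands still between calls to the robot, and variables do not carry over. Pictures are saved under pics/ and viewed, at most 10 in all, crops included, and the job is handed in when it is done.

```bash
ls; mkdir -p pics; cat > h.py <<'E'
import numpy as np, cv2, pickle
from workcell import *
def shot(name, tag):
    c=camera(name); cv2.imwrite(f'pics/{tag}.png',c['image']); pickle.dump(c,open(f'pics/{tag}.pkl','wb')); return c
def cloud(c):
    K=np.array([[c['fx'],0,c['cx']],[0,c['fy'],c['cy']],[0,0,1]])
    v,u=np.mgrid[:400,:640]
    p=cv2.undistortPoints(np.stack([u,v],-1).reshape(-1,1,2).astype(np.float64),K,np.array(c['dist_coeffs'],float)).reshape(400,640,2)
    z=c['range_z'].astype(float)
    P=np.stack([p[...,0]*z,-p[...,1]*z,-z],-1)
    T=np.array(c['cam_to_world']); W=P@T[:3,:3].T+T[:3,3]
    W[z<=0]=np.nan
    return W
E
python3 - <<'E'
from h import *
for n in('top','side'):
    c=shot(n,n+'0'); print(n,np.round(c['cam_to_world'],3).tolist(),c['fx'],c['dist_coeffs'])
s=read_state();print(s['time'],s['tool_rot'],grip_point_offset)
E
```

```text
pics
top [[-0.028, 0.981, -0.194, 322.071], [-1.0, -0.026, 0.01, -12.608], [0.005, 0.194, 0.981, 1502.337], [0.0, 0.0, 0.0, 1.0]] 495.6197152975939 [-0.05718421  0.          0.          0.          0.        ]
side [[0.79, -0.361, 0.495, 1468.053], [0.613, 0.46, -0.642, -1134.895], [0.004, 0.811, 0.585, 1129.463], [0.0, 0.0, 0.0, 1.0]] 514.4085057492688 [-0.04853397  0.          0.          0.          0.        ]
0.1 [[-9.44790990e-01  3.27673498e-01 -2.52367005e-04]
 [ 3.27673587e-01  9.44790516e-01 -9.49310091e-04]
 [-7.26298054e-05 -9.79593623e-04 -9.99999518e-01]] -18.700000000000003
```

View pics/top0.png

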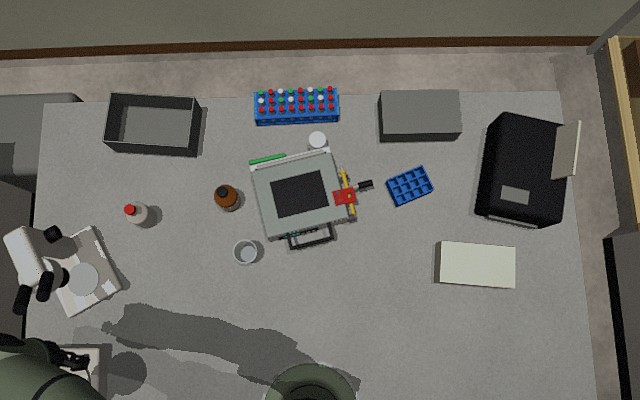

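View pics/side0.png

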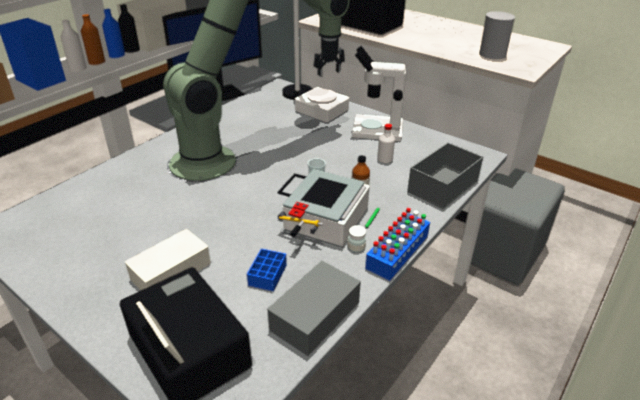

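Top view: the chest is at about (303,195) with its bar at (311,238) towards the robot. The red tab is at (345,196), the rod runs (345,170)–(352,215), and the knob is at (364,185). The side view agrees. The beaker (246,250), jar (318,140) and amber bottle (227,197) are close by.

```bash
python3 - <<'E'
from h import *
for n in('top','side'):
    c=pickle.load(open(f'pics/{n}0.pkl','rb')); W=cloud(c); im=c['image'].astype(int); b,g,r=im[...,0],im[...,1],im[...,2]
    near=(abs(W[...,0]-560)<400)&(abs(W[...,1])<400)
    if n=='top':
        reg=np.zeros((400,640),bool); reg[140:250,245:380]=1
    else:
        reg=np.zeros((400,640),bool); reg[160:250,275:372]=1
    z=W[...,2]
    lid=reg&(abs(z-112)<6)&~(r>g+40)
    lid=cv2.morphologyEx(lid.astype(np.uint8),cv2.MORPH_OPEN,np.ones((7,7)))>0
    P=W[lid]; print(n,'lid n',len(P),'z',np.nanmedian(P[:,2]))
    rc=cv2.minAreaRect(P[:,:2].astype(np.float32)); print(rc, cv2.boxPoints(rc).round(0).tolist())
    for nm,m in (('red',(r>120)&(g<60)&(b<60)),('yel',(r>120)&(g>90)&(b<70)),('dark',(r<70)&(g<70)&(b<70)&(z>20)&(z<135))):
        Q=W[reg&m]; Q=Q[~np.isnan(Q[:,0])]
        if nm=='dark':
            continue
        print(nm,len(Q),np.median(Q,0).round(1),Q.min(0).round(),Q.max(0).round())
        rc=cv2.minAreaRect(Q[:,:2].astype(np.float32)); print(rc)
E
```

```text
top lid n 1897 z 112.5708084681321
((613.6940307617188, 16.268592834472656), (199.22198486328125, 228.54209899902344), 9.357195854187012) [[497.0, 113.0], [534.0, -113.0], [731.0, -80.0], [693.0, 145.0]]
red 263 [ 608.  -113.8  113.1] [ 582. -158.   -5.] [641. -79. 124.]
((610.80517578125, -121.22358703613281), (42.5764045715332, 76.59420776367188), 14.235648155212402)
yel 134 [ 646.3 -123.    87.3] [ 556. -153.   -4.] [ 708. -106.  113.]
((632.0108642578125, -128.3136444091797), (156.3407745361328, 21.69919204711914), 16.584575653076172)
side lid n 1675 z 112.12634462850747
((619.267822265625, 11.128158569335938), (198.75381469726562, 248.73692321777344), 16.64948081970215) [[488.0, 102.0], [560.0, -136.0], [750.0, -80.0], [679.0, 159.0]]
red 154 [ 607.7 -118.5  111.3] [ 584. -150.   88.] [633. 205. 121.]
((598.768798828125, 26.951919555664062), (48.18408966064453, 353.9978942871094), 3.697711944580078)
yel 134 [ 614.6 -132.7   84. ] [ 551. -153.   65.] [690. 240. 123.]
((596.369140625, 41.885223388671875), (139.4405975341797, 380.41326904296875), 7.616690635681152)
```

```bash
python3 - <<'E'
from h import *
a=cv2.imread('pics/top0.png')[135:255,240:385]; b=cv2.imread('pics/side0.png')[160:260,265:385]
cv2.imwrite('pics/crops.png',np.hstack([cv2.resize(a,(435,360),interpolation=2),cv2.resize(b,(360,360)) if 0 else cv2.resize(b,(360,300)) if 0 else cv2.copyMakeBorder(cv2.resize(b,(360,300)),0,60,0,0,0)]))
E
```

```text
(no output)
```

View pics/crops.png

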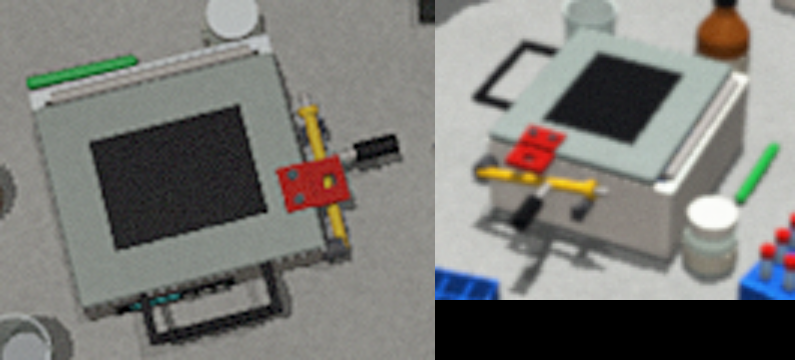

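Crop: the lid corners, bar corners, tab hole (crop 329,184) and rod tip (304,100) are clear. I'll fit the chest pose, tab distance and rod angle to picked points in both views.

```bash
cat >> h.py <<'E'
def project(c,P):
    T=np.linalg.inv(np.array(c['cam_to_world'])); Q=np.atleast_2d(P)@T[:3,:3].T+T[:3,3]; Q=Q*[1,-1,-1]
    K=np.array([[c['fx'],0,c['cx']],[0,c['fy'],c['cy']],[0,0,1]])
    return cv2.projectPoints(Q,np.zeros(3),np.zeros(3),K,np.array(c['dist_coeffs'],float))[0].reshape(-1,2)
def model(p):
    x,y,a,d,r=p; R=np.array([[np.cos(a),-np.sin(a),0],[np.sin(a),np.cos(a),0],[0,0,1]])
    rod=lambda l,o=0:[-107.6+l*np.cos(r),-140-o,70+l*np.sin(r)]
    m=dict(RL=[90,120,112],RR=[90,-120,112],FR=[-110,-120,112],FL=[-110,120,112],BL=[-161,65,106],BR=[-161,-65,106],
      hole=[90-d,-140,110],tip=rod(156),knobend=rod(85,78),knobin=rod(85,34),CR=[110,-120,100],CL=[110,120,100],piv=rod(0))
    return {k:R@np.array(v)+[x,y,0] for k,v in m.items()}
E
cat > fit.py <<'E'
from h import *
from scipy.optimize import least_squares
t={'RL':(38,110),'RR':(272,52),'FR':(327,245),'FL':(83,305),'BL':(153,340),'BR':(285,312),'hole':(329,183),'tip':(303,100),'knobend':(398,147),'knobin':(356,154)}
s={'FL':(153-0,30),'RL':(302,60),'RR':(226,183),'FR':(57,127),'BL':(95,40),'BR':(39,101),'hole':(95,156),'tip':(168,183),'knobend':(82,220),'knobin':(102,196)}
ob=[]
for n,o,k in(('top',(240,135),t),('side',(265,160),s)):
    c=pickle.load(open(f'pics/{n}0.pkl','rb'))
    ob.append((c,list(k),np.array([(u/3+o[0],v/3+o[1]) for u,v in k.values()])))
def res(p):
    m=model(p); return np.concatenate([(project(c,np.array([m[k] for k in ks]))-uv).ravel() for c,ks,uv in ob])
f=least_squares(res,[613,16,.2,140,0.1],loss='soft_l1',x_scale=[1,1,.01,1,.01])
print(f.x)
r=res(f.x).reshape(2,-1,2)
for i in(0,1): print([(k,*a) for k,a in zip(ob[i][1],r[i].round(1))])
m=model(f.x)
for k in m: print(k,m[k].round(1))
E
python3 fit.py
```

```text
[6.29412315e+02 1.64602390e+01 2.15899087e-01 1.40704362e+02
 2.34162938e-01]
[('RL', np.float64(-1.8), np.float64(-1.3)), ('RR', np.float64(0.5), np.float64(-1.1)), ('FR', np.float64(-0.4), np.float64(0.2)), ('FL', np.float64(-1.4), np.float64(0.4)), ('BL', np.float64(-1.4), np.float64(1.8)), ('BR', np.float64(-0.7), np.float64(0.1)), ('hole', np.float64(0.4), np.float64(-0.4)), ('tip', np.float64(0.7), np.float64(-3.4)), ('knobend', np.float64(0.3), np.float64(-1.6)), ('knobin', np.float64(-0.2), np.float64(-0.5))]
[('FL', np.float64(-1.6), np.float64(-1.8)), ('RL', np.float64(0.1), np.float64(1.7)), ('RR', np.float64(-1.8), np.float64(-0.9)), ('FR', np.float64(-1.0), np.float64(1.3)), ('BL', np.float64(-1.6), np.float64(0.4)), ('BR', np.float64(-0.4), np.float64(-1.1)), ('hole', np.float64(-0.5), np.float64(0.2)), ('tip', np.float64(1.7), np.float64(0.1)), ('knobend', np.float64(-0.1), np.float64(-0.1)), ('knobin', np.float64(-0.4), np.float64(-0.1))]
RL [691.6 153.  112. ]
RR [743.  -81.5 112. ]
FR [ 547.7 -124.3  112. ]
FL [496.3 110.1 112. ]
BL [458.2  45.5 106. ]
BR [486.1 -81.5 106. ]
hole [ 609.9 -131.2  110. ]
tip [ 702.5 -110.8  106.2]
knobend [ 651.8 -201.8   89.7]
knobin [ 642.3 -158.8   89.7]
CR [762.6 -77.2 100. ]
CL [711.2 157.2 100. ]
piv [ 554.3 -143.3   70. ]
```

```bash
cat > ov.py <<'E'
from fit import *
def overlay(p,tag):
    m=model(p); out=[]
    for n,(x0,y0,w,h) in(('top',(245,140,135,110)),('side',(275,165,100,85))):
        c=pickle.load(open(f'pics/{n}0.pkl','rb')); s=800//2/w
        im=cv2.resize(c['image'][y0:y0+h,x0:x0+w],None,fx=s,fy=s,interpolation=2)
        q={k:tuple(int(round(v)) for v in ((project(c,m[k])[0]+.5-[x0,y0])*s)) for k in m}
        for a,b in('RL RR','RR FR','FR FL','FL RL','BL BR','piv tip','knobin knobend','CR CL'.split()) if 0 else [x.split() for x in('RL RR','RR FR','FR FL','FL RL','BL BR','piv tip','knobin knobend','CR CL')]:
            cv2.line(im,q[a],q[b],(255,0,255),1)
        cv2.circle(im,q['hole'],3,(255,255,0),1)
        out.append(im)
    H=max(i.shape[0] for i in out)
    cv2.imwrite(f'pics/{tag}.png',np.hstack([cv2.copyMakeBorder(i,0,H-i.shape[0],0,0,0) for i in out]))
if __name__=='__main__': overlay(f.x,'ov0')
E
python3 ov.py >/dev/null
```

```text
(no output)
```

View pics/ov0.png

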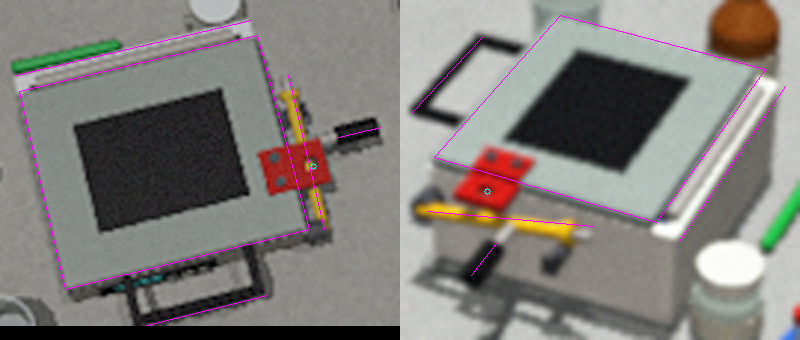

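```bash
cat >> h.py <<'E'
X,Y,A,D=629.4,16.5,0.218,140.7
def setpose(x,y,a):
    global X,Y,A; X,Y,A=x,y,a
def Rz(): return np.array([[np.cos(A),-np.sin(A),0],[np.sin(A),np.cos(A),0],[0,0,1]])
def w(p): return Rz()@np.array(p,float)+[X,Y,0]
def barR(phi,s=1):
    y=s*np.array([np.sin(phi),0,np.cos(phi)]); z=np.array([np.cos(phi),0,-np.sin(phi)])
    return Rz()@np.stack([np.cross(y,z),y,z],1)
def knobR(a,rot=0,s=1):
    y=s*np.array([1.,0,0]); z=np.array([0,np.sin(a),-np.cos(a)])
    M=np.stack([np.cross(y,z),y,z],1)
    c,t=np.cos(rot),np.sin(rot)   # rot>0 turns with the rod (tip rising)
    return Rz()@np.array([[c,0,-t],[0,1,0],[t,0,c]])@M
def tcp(grip,R,back=0): return w(grip)+R[:,2]*(-grip_point_offset-back)
def bar(th): return [90-245*np.cos(th),0,106+245*np.sin(th)]
def knob(r,o=60): return [-107.6+85*np.cos(r),-140-o,70+85*np.sin(r)]
def seat(d):
    from scipy.optimize import fsolve
    H=lambda t:np.array([90-d*np.cos(t)-4*np.sin(t),106+d*np.sin(t)-4*np.cos(t)])
    f=lambda v:H(v[0])-[-107.6+140*np.cos(v[1]),70+140*np.sin(v[1])]
    return fsolve(f,[.62,.95])
E
python3 - <<'E'
from h import *
print([ (d,seat(d).round(3)) for d in(136,140.7,145)])
for phi in(.6,.7,.785,.9,1.05):
  for s in(1,-1):
    R=barR(phi,s); print(phi,s,[inverse_kinematics(tcp(bar(t),R,b),R) is not None for t,b in((0,80),(0,0),(.3,0),(.62,0),(.9,0),(1.15,0),(1.15,80))])
for a in(0,.3,.5):
  for s in(1,-1):
    print(a,s,[inverse_kinematics(tcp(knob(r),R,b),R) is not None for r,b,ro in((.2,80,0),(.2,0,0),(.6,0,0),(.96,0,0),(.96,80,0),(.96,0,.4)) for R in[knobR(a,ro,s)]])
c=pickle.load(open('pics/top0.pkl','rb'));W=cloud(c);im=c['image'].max(2)
for v in range(179,191):print(' '.join(f'{W[v,u,2]:.0f}/{im[v,u]}' for u in range(352,376,2)))
E
```

```text
[(136, array([0.619, 0.923])), (140.7, array([0.619, 0.956])), (145, array([0.619, 0.987]))]
0.6 1 [False, False, False, False, True, True, True]
0.6 -1 [False, False, False, False, True, True, True]
0.7 1 [False, False, False, False, True, True, False]
0.7 -1 [False, False, False, False, True, True, True]
0.785 1 [False, False, False, True, True, True, True]
0.785 -1 [False, False, False, True, True, True, True]
0.9 1 [False, False, False, True, True, True, True]
0.9 -1 [False, False, False, True, True, True, False]
1.05 1 [False, False, True, True, True, True, True]
1.05 -1 [False, False, True, True, True, True, True]
0 1 [True, True, True, True, True, True]
0 -1 [True, True, True, True, True, True]
0.3 1 [True, True, True, True, True, True]
0.3 -1 [True, True, True, True, True, True]
0.5 1 [True, True, True, True, True, True]
0.5 -1 [True, True, True, True, True, True]
-7/141 4/140 -2/138 0/138 7/144 3/144 -1/145 8/150 85/122 88/108 -0/134 1/147
3/141 2/137 4/138 1/139 2/150 0/152 83/115 91/112 95/52 92/5 7/129 7/146
-1/140 -4/137 1/139 -2/146 84/119 93/113 90/45 94/9 96/10 91/28 -1/96 -2/146
1/144 1/141 -0/142 91/110 95/46 89/5 92/19 95/23 90/42 96/47 92/62 -3/153
-1/142 -4/145 2/147 90/0 97/18 93/18 94/39 89/44 90/40 93/35 90/58 7/153
5/142 -1/130 92/136 92/36 89/34 96/42 96/42 89/43 93/27 88/26 90/18 1/155
83/134 92/128 85/150 91/119 94/36 94/44 95/31 88/23 89/9 86/4 4/27 1/155
84/145 89/161 90/154 91/130 91/24 89/27 86/23 86/0 -0/37 -3/77 2/68 6/138
109/150 82/154 87/134 95/89 86/11 85/15 3/35 -3/66 -1/82 1/98 0/87 -1/121
110/153 -0/119 0/113 75/55 6/26 -1/55 2/62 3/88 -1/88 -8/87 2/78 4/121
109/164 4/84 1/83 -3/58 4/61 3/71 -1/65 -1/84 -1/83 3/113 1/127 -4/136
107/163 3/84 5/70 2/67 1/70 3/67 0/61 1/58 9/135 -6/140 2/147 4/146
```

```bash
cat >> h.py <<'E'
def barR2(phi,beta=0,s=1):
    y=np.array([np.sin(phi),0,np.cos(phi)]); z=np.cos(beta)*np.array([np.cos(phi),0,-np.sin(phi)])+np.sin(beta)*np.array([0,1.,0])
    y=s*y
    return Rz()@np.stack([np.cross(y,z),y,z],1)
E
python3 - <<'E'
from h import *
for phi in(.8,.95,1.1,1.2,1.3):
  for be in(-.8,-.5,-.25,0,.25,.5,.8):
   for s in(1,-1):
    R=barR2(phi,be,s); r=[inverse_kinematics(tcp(bar(t),R,b),R) is not None for t,b in((0,60),(0,0),(.2,0),(.62,0),(.9,0),(1.15,0),(1.15,60))]
    if r[1] and all(r[2:4]): print(phi,be,s,r)
E
```

```text
0.8 0.5 1 [True, True, True, True, True, True, True]
0.8 0.8 1 [True, True, True, True, True, True, True]
0.8 0.8 -1 [True, True, True, True, True, True, True]
0.95 -0.8 1 [False, True, True, True, True, True, True]
0.95 -0.8 -1 [False, True, True, True, True, True, True]
0.95 0.25 1 [False, True, True, True, True, True, True]
0.95 0.25 -1 [False, True, True, True, True, True, True]
0.95 0.5 1 [True, True, True, True, True, True, True]
0.95 0.5 -1 [True, True, True, True, True, True, True]
0.95 0.8 1 [True, True, True, True, True, True, True]
0.95 0.8 -1 [True, True, True, True, True, True, True]
1.1 -0.8 1 [True, True, True, True, True, True, True]
1.1 -0.8 -1 [True, True, True, True, True, True, True]
1.1 -0.25 -1 [False, True, True, True, True, True, True]
1.1 0 1 [False, True, True, True, True, True, True]
1.1 0 -1 [True, True, True, True, True, True, True]
1.1 0.25 1 [True, True, True, True, True, True, True]
1.1 0.25 -1 [True, True, True, True, True, True, True]
1.1 0.5 1 [True, True, True, True, True, True, True]
1.1 0.5 -1 [True, True, True, True, True, True, True]
1.1 0.8 1 
[... 906 characters left out ...]
1.3 -0.8 -1 [True, True, True, True, True, True, True]
1.3 -0.5 1 [True, True, True, True, True, True, True]
1.3 -0.5 -1 [True, True, True, True, True, True, True]
1.3 -0.25 1 [True, True, True, True, True, True, True]
1.3 -0.25 -1 [True, True, True, True, True, True, True]
1.3 0 1 [True, True, True, True, True, True, True]
1.3 0 -1 [True, True, True, True, True, True, True]
1.3 0.25 1 [True, True, True, True, True, True, True]
1.3 0.25 -1 [True, True, True, True, True, True, True]
1.3 0.5 1 [True, True, True, True, True, True, True]
1.3 0.5 -1 [True, True, True, True, True, True, True]
1.3 0.8 1 [True, True, True, True, True, True, True]
1.3 0.8 -1 [True, True, True, True, True, True, True]
```

```bash
cat >> h.py <<'E'
PHI,BE,SB=1.1,.25,-1
def BR(): return barR2(PHI,BE,SB)
def btcp(th,back=4): return tcp(bar(th),BR(),back)
def st(t=''):
    s=read_state(); print(t,round(s['time'],2),'tcp',np.round(s['eef_pos'],1),'F',np.round(s['ft_force'],1),'gap',round(s['finger_gap'],1),'gf',round(float(np.max(s['gripper_force'])),1),flush=True)
E
python3 - <<'E'
from h import *
for s in(1,-1): print(s,np.round(inverse_kinematics(btcp(0,120),barR2(PHI,BE,s)) if inverse_kinematics(btcp(0,120),barR2(PHI,BE,s)) is not None else 0,2))
E
```

```text
1 [ 0.34  0.25 -0.04  2.34 -1.06  0.51  1.51]
-1 [-0.18  0.29  0.59  2.36 -1.23  0.67 -1.44]
```

```bash
sed -i 's/^PHI,BE,SB=.*/PHI,BE,SB=1.1,.25,1/' h.py; python3 - <<'E'
from h import *
R=BR()
movep(btcp(0,110),R); st('pre')
print(movel(btcp(0,60),max_speed=150), movel(btcp(0),max_speed=80,guard=12)); st('at')
shot('side','s1');shot('top','t1')
E
python3 - <<'E'
import cv2,numpy as np
a=cv2.imread('pics/t1.png')[140:260,240:375];b=cv2.imread('pics/s1.png')[130:250,240:375]
cv2.imwrite('pics/c1.png',cv2.resize(np.hstack([a,b]),None,fx=2.96,fy=2.96,interpolation=2))
E
```

```text
pre 2.54 tcp [444.1 -47.2 184.9] F [-0.1  0.2 -0.9] gap 85.6 gf 0.0Traceback (most recent call last):
  File "<stdin>", line 4, in <module>
workcell.PlanningError: the arm cannot follow that straight line within its joint ranges
[ WARN:0@0.021] global loadsave.cpp:275 findDecoder imread_('pics/t1.png'): can't open/read file: check file path/integrity
Traceback (most recent call last):
TypeError: 'NoneType' object is not subscriptable
```

```bash
python3 - <<'E'
from h import *
lo=np.array([-2.91,-.3,-1.5,.17,-1.26,.16,-2.52]);hi=np.array([2.91,2.13,1.42,2.43,4.41,1.93,2.52])
for phi in(1.1,1.2,1.25):
  for be in(0,.25,.5):
   for s in(1,-1):
    R=barR2(phi,be,s); out=[]
    for t,b in((0,110),(0,60),(0,4),(.3,4),(.62,4),(1.15,4),(1.15,60)):
      q=inverse_kinematics(tcp(bar(t),R,b),R); out.append('x' if q is None else round(float(np.min(np.minimum(q-lo,hi-q))),2))
    print(phi,be,s,out)
E
```

```text
1.1 0 1 ['x', 'x', 0.04, 0.08, 0.12, 0.38, 0.44]
1.1 0 -1 ['x', 'x', 0.04, 0.08, 0.16, 0.18, 0.14]
1.1 0.25 1 [0.09, 0.01, 0.07, 0.15, 0.28, 0.55, 0.52]
1.1 0.25 -1 [0.06, 0.0, 0.07, 0.0, 0.22, 0.37, 0.26]
1.1 0.5 1 [0.25, 0.2, 0.09, 0.2, 0.3, 0.43, 0.46]
1.1 0.5 -1 [0.05, 0.04, 0.02, 0.06, 0.08, 0.16, 0.24]
1.2 0 1 [0.05, 0.03, 0.11, 0.09, 0.27, 0.52, 0.49]
1.2 0 -1 [0.03, 0.05, 0.1, 0.04, 0.17, 0.18, 0.1]
1.2 0.25 1 [0.17, 0.15, 0.1, 0.21, 0.34, 0.62, 0.56]
1.2 0.25 -1 [0.05, 0.05, 0.11, 0.07, 0.04, 0.15, 0.18]
1.2 0.5 1 [0.31, 0.28, 0.22, 0.31, 0.42, 0.52, 0.55]
1.2 0.5 -1 [0.03, 0.03, 0.02, 0.06, 0.05, 0.09, 0.06]
1.25 0 1 [0.1, 0.08, 0.01, 0.15, 0.31, 0.6, 0.52]
1.25 0 -1 [0.08, 0.07, 0.01, 0.09, 0.18, 0.18, 0.09]
1.25 0.25 1 [0.21, 0.19, 0.17, 0.24, 0.38, 0.64, 0.58]
1.25 0.25 -1 [0.02, 0.0, 0.05, 0.08, 0.1, 0.18, 0.18]
1.25 0.5 1 [0.34, 0.31, 0.29, 0.34, 0.46, 0.55, 0.58]
1.25 0.5 -1 [0.07, 0.02, 0.01, 0.04, 0.09, 0.01, 0.09]
```

```bash
sed -i 's/^PHI,BE,SB=.*/PHI,BE,SB=1.17,.45,1/' h.py; python3 - <<'E'
from h import *
R=BR()
movep(btcp(0,100),R); st('pre')
print(movel(btcp(0,50),max_speed=150)); print(movel(btcp(0),max_speed=80,guard=12)); st('at')
shot('side','s1');shot('top','t1')
a=cv2.imread('pics/t1.png')[140:260,240:375];b=cv2.imread('pics/s1.png')[130:250,240:375]
cv2.imwrite('pics/c1.png',cv2.resize(np.hstack([a,b]),None,fx=2.96,fy=2.96,interpolation=2))
E
```

```text
pre 3.74 tcp [458.1 -57.7 173.7] F [ 0.4  0.7 -0.3] gap 85.7 gf 0.0
False
False
at 4.95 tcp [481.7 -10.   94. ] F [-0.1 -0.1  0. ] gap 85.4 gf 0.0
```

View pics/c1.png

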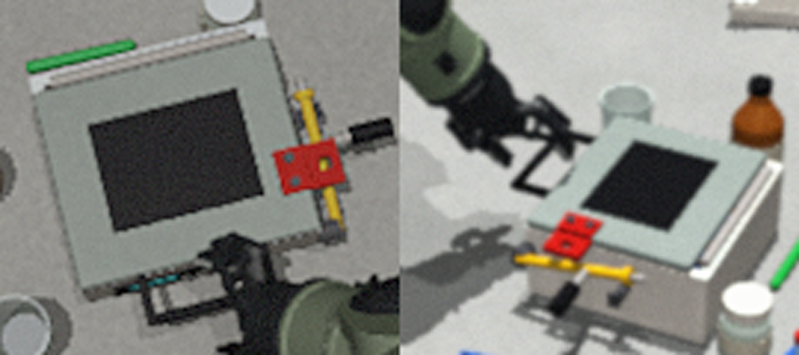

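The open fingers straddle the bar (rear finger at crop 235,245, above the gap) with no contact force. Clamping, then raising.

```bash
python3 - <<'E'
from h import *
clamp(); st('clamped')
s=read_state()
if 9<s['finger_gap']<16:
    off=0
    for th in(.06,.2,.4,.6):
        movel(btcp(th),max_speed=100); st(th)
E
```

```text
clamped 5.73 tcp [480.8  -9.9  93.5] F [-8.3 -4.   4.4] gap 9.8 gf 58.5
0.06 6.03 tcp [481.2  -9.9 108.4] F [-7.7 -3.  -2. ] gap 10.0 gf 59.3
0.2 6.53 tcp [485.   -8.9 142.2] F [-11.4  -5.8   0.9] gap 10.0 gf 59.0
0.4 7.17 tcp [498.   -5.8 188.5] F [-22.2  -9.6   7.8] gap 9.6 gf 59.2
0.6 7.81 tcp [ 5.210e+02 -5.000e-01  2.319e+02] F [-24.1 -10.   14.9] gap 10.1 gf 62.3
```

```bash
cat >> h.py <<'E'
def bt(th,rad=0,back=4):
    "bar pose with the radius corrected by rad mm"
    r=245+rad; g=[90-r*np.cos(th),0,106+r*np.sin(th)]
    return tcp(g,BR(),back)
def radial(th):
    F=read_state()['ft_force']; f=Rz().T@F; return -f[0]*np.cos(th)+f[2]*np.sin(th), f[0]*np.sin(th)+f[2]*np.cos(th)
E
python3 - <<'E'
from h import *
movel(bt(.6,2),max_speed=100); st(); print(radial(.6))
r=2
for th in(.75,.9,1.02,1.12,1.17):
    movel(bt(th,r),max_speed=100); f=radial(th); print(th,r,np.round(f,1)); r+=np.clip(f[0]*.1,-1,1)
st()
shot('side','s2');shot('top','t2')
a=cv2.imread('pics/t2.png')[110:260,240:390];b=cv2.imread('pics/s2.png')[100:250,240:390]
cv2.imwrite('pics/c2.png',cv2.resize(np.hstack([a,b]),None,fx=2.66,fy=2.66,interpolation=2))
E
```

```text
8.06 tcp [ 5.213e+02 -5.000e-01  2.332e+02] F [-6.5 -1.2  1.5] gap 9.9 gf 61.1
(np.float64(6.319853783312372), np.float64(-2.5121505326132105))
0.75 2 [15.8 -0.8]
0.9 3.0 [-9.2 -0.3]
1.02 2.082242647851628 [-3.8 -0.8]
1.12 1.7019250312022165 [-4.9 -1.3]
1.17 1.210812094376948 [-7.3  0.9]
 10.22 tcp [626.8  23.1 320. ] F [ 2.2  6.9 -6.4] gap 9.8 gf 63.8
```

View pics/c2.png

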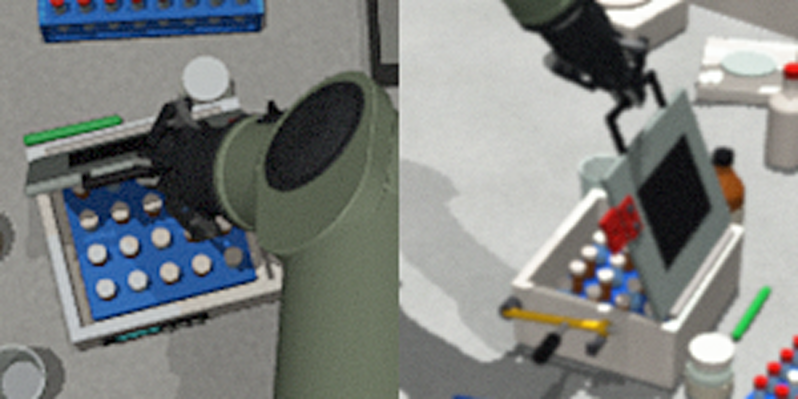

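Lid is up at about 1.17 rad and held; the rod still rests low. Releasing and going for the knob.

```bash
python3 - <<'E'
from h import *
th=1.17
open_gripper(); st('open')
movel(bt(th,1.2,110),max_speed=200); st('back')
shot('side','s3');shot('top','t3')
q0=np.array(read_state()['qpos']); print(q0.round(2))
for a in(.2,.35,.5):
  for s in(1,-1):
    R=knobR(a,0,s); print(a,s,[np.round(q,2).tolist() if q is not None else None for r,b in((.18,100),(.95,0)) for q in [inverse_kinematics(tcp(knob(r),R,b),R)]])
a=cv2.imread('pics/t3.png')[110:260,240:390];b=cv2.imread('pics/s3.png')[100:250,240:390]
cv2.imwrite('pics/c3.png',cv2.resize(np.hstack([a,b]),None,fx=2.66,fy=2.66,interpolation=2))
E
```

```text
open 11.04 tcp [627.2  22.5 320.5] F [-0.6 -0.   0.6] gap 85.2 gf 0.0
back 11.72 tcp [600.7 -29.8 407.5] F [ 0.3 -0.8 -0.4] gap 85.4 gf 0.0
[ 0.22  0.3   0.04  1.63 -0.65  1.17  0.82]
0.2 1 [[0.19, 0.75, 0.18, 1.4, -0.32, 1.13, 0.7], [0.18, 0.74, 0.18, 1.55, -0.35, 0.99, 0.75]]
0.2 -1 [[-0.26, 1.11, 1.22, 1.42, -1.11, 1.52, -1.9], [-0.31, 1.14, 1.22, 1.58, -1.16, 1.45, -1.8]]
0.35 1 [[0.27, 0.83, 0.17, 1.29, -0.43, 1.27, 0.8], [0.25, 0.79, 0.16, 1.47, -0.45, 1.13, 0.84]]
0.35 -1 [[-0.15, 1.17, 1.22, 1.32, -1.19, 1.69, -1.87], [-0.22, 1.18, 1.22, 1.5, -1.21, 1.62, -1.77]]
0.5 1 [[0.33, 0.91, 0.18, 1.18, -0.53, 1.43, 0.86], [0.31, 0.86, 0.16, 1.4, -0.54, 1.27, 0.91]]
0.5 -1 [[0.0, 1.14, 1.01, 1.2, -1.12, 1.73, -1.93], [-0.09, 1.11, 1.01, 1.42, -1.12, 1.63, -1.83]]
```

View pics/c3.png

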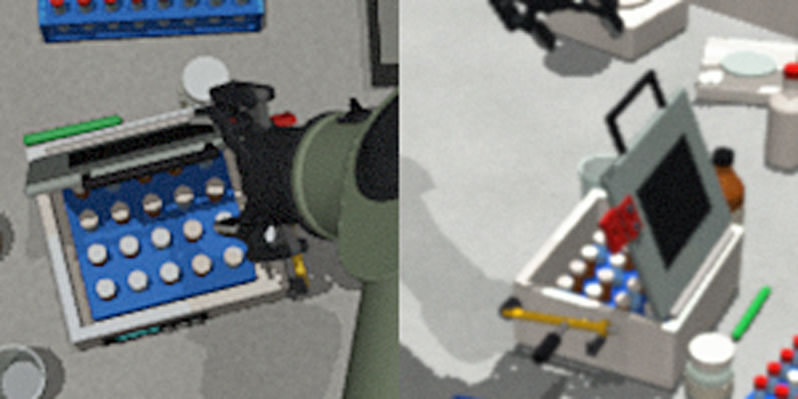

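```bash
python3 - <<'E'
from h import *
R=knobR(.35)
r0=.178
movep(tcp(knob(r0),R,170),R); st('pre')
print(movel(tcp(knob(r0),R,40),max_speed=200,guard=15)); print(movel(tcp(knob(r0),R),max_speed=80,guard=12)); st('at')
E
```

```text
pre 12.9 tcp [ 660.9 -233.8  228.3] F [ 0.6 -0.   0.9] gap 85.6 gf 0.0
False
False
at 14.35 tcp [ 648.  -177.8   67.5] F [-0.4 -0.7  1.1] gap 85.4 gf 0.0
```

```bash
python3 - <<'E'
from h import *
clamp(); st('cl')
rt=seat(140.7)[1]
if 15<read_state()['finger_gap']<23:
    r0=.178
    for r in np.linspace(r0,rt,5)[1:]:
        R=knobR(.35,(r-r0)*.6); movel(tcp(knob(r),R),R,max_speed=80); f=Rz().T@read_state()['ft_force']; st(round(r,3)); print('chest F',f.round(1))
E
```

```text
cl 14.97 tcp [ 648.6 -177.7   67.8] F [ 5.1 -0.1  0.4] gap 18.1 gf 58.9
0.373 15.32 tcp [ 646.3 -178.3   84.7] F [4.8 0.8 2.1] gap 18.4 gf 59.7
chest F [ 4.9 -0.2  2.1]
0.567 15.68 tcp [ 641.1 -179.4  100. ] F [6.9 0.8 2.4] gap 17.9 gf 59.6
chest F [ 6.9 -0.7  2.4]
0.762 16.02 tcp [ 633.3 -181.3  113.9] F [7.9 0.7 5.4] gap 18.4 gf 59.5
chest F [ 7.8 -1.   5.4]
0.956 16.38 tcp [ 623.2 -183.6  125.8] F [8.9 1.5 6.4] gap 18.4 gf 59.6
chest F [ 9.  -0.5  6.4]
```

```bash
python3 - <<'E'
from h import *
open_gripper(); R=np.array(read_state()['tool_rot']); p=np.array(read_state()['eef_pos'])
movel(p-R[:,2]*150,max_speed=200); st()
# step aside to the front so that both cameras see tab and rod
R2=BR(); movep(bt(1.17,1.2,110),R2); st()
shot('side','s4');shot('top','t4')
b=cv2.imread('pics/s4.png')[130:250,270:370];a=cv2.imread('pics/t4.png')[130:250,290:390]
cv2.imwrite('pics/c4.png',cv2.resize(np.hstack([a,b]),None,fx=4,fy=4,interpolation=2))
E
```

```text
17.93 tcp [ 570.9 -246.5  248.6] F [ 0.5  0.6 -0.7] gap 85.2 gf 0.0
 18.98 tcp [600.6 -31.6 407.2] F [ 1.1  0.5 -0.3] gap 85.5 gf 0.0
```

View pics/c4.png

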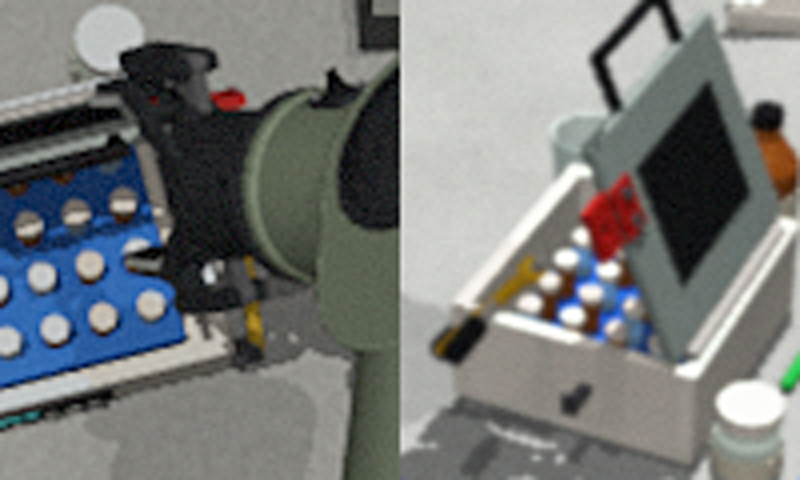

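```bash
python3 - <<'E'
from h import *
c=pickle.load(open('pics/s4.pkl','rb'))
for r in(.92,.956,.99):
    m=model([629.4,16.5,.218,140.7,r]); print(r,{k:((project(c,m[k])[0]-[270,130]+.5)*4+[400,0]).round(0).tolist() for k in('tip','knobend','knobin','piv','FR')})
im=c['image'][192:200,296:312]; 
print(im[...,2]-0); print(im[...,0])
E
```

```text
0.92 {'tip': [548.0, 258.0], 'knobend': [454.0, 357.0], 'knobin': [481.0, 325.0], 'piv': [447.0, 351.0], 'FR': [454.0, 297.0]}
0.956 {'tip': [543.0, 253.0], 'knobend': [451.0, 354.0], 'knobin': [478.0, 323.0], 'piv': [447.0, 351.0], 'FR': [454.0, 297.0]}
0.99 {'tip': [538.0, 249.0], 'knobend': [448.0, 351.0], 'knobin': [475.0, 320.0], 'piv': [447.0, 351.0], 'FR': [454.0, 297.0]}
[[246 243 216 158 116 112 112 111 111 116 110 107 119 150 184 198]
 [244 228 171 121 115 113 122 119 116 114 114 110 149 219 250 254]
 [231 178 124 109 119 133 138 128 120 120 114 116 168 246 255 255]
 [192 129 112 116 129 150 150 118 111 113 109 113 151 226 250 253]
 [144 113 113 127 142 156 138 112  94 102 106 108 115 155 180 194]
 [121 113 118 135 146 153 138 118 104 110 130 139 121 109 114 128]
 [111 114 120 131 140 150 146 141 137 158 202 210 186 138  97  94]
 [114 122 133 135 135 137 142 144 163 212 243 248 245 200 127  85]]
[[238 234 199 143 107 104 105 103 102 106  98  97 113 141 175 190]
 [235 210 154 115 102  90  94  97 105 109 103 103 140 211 246 252]
 [215 163 114  98  92  66  55  80 103 115 108 106 158 242 253 254]
 [177 118 100  87  63  42  46  64 100 109 102 104 145 217 246 250]
 [131 105  93  69  34  30  55  83  85  88  96  98 106 144 168 183]
 [111 108  95  69  27  22  46  65  68  66 101 128 127  96  87 107]
 [103  98  87  52  22  18  19  32  39  91 164 196 193 133  65  50]
 [ 95  80  51  31  18  20  11  15  71 159 222 239 236 174  87  25]]
```

```bash
python3 - <<'E'
from h import *
movel(bt(1.17,1.2),max_speed=150,guard=12); st('at'); clamp(); st('cl')
r=1.2
for th in(1.08,.98,.9,.84,.8,.77,.75,.73,.715,.70,.685,.67):
    movel(bt(th,r),max_speed=60); f=radial(th); print(th,round(r,1),np.round(f,1)); r+=np.clip(f[0]*.07,-.7,.7)
    if f[1]>8: print('contact');break
st()
shot('side','s5'); b=cv2.imread('pics/s5.png')[130:230,260:380]
cv2.imwrite('pics/c5.png',cv2.resize(b,None,fx=6,fy=6,interpolation=2))
E
```

```text
at 19.94 tcp [627.4  21.8 321.1] F [ 0.6 -0.1  0.3] gap 85.1 gf 0.0
cl 20.62 tcp [627.1  22.4 320.7] F [-3.6 -2.3  5.4] gap 9.9 gf 58.5
1.08 1.2 [ 2.  -2.7]
0.98 1.3 [ 8.3 -3.3]
0.9 1.9 [ 6.2 -1.7]
0.84 2.4 [ 6.  -4.2]
0.8 2.8 [-3.5 -2.7]
0.77 2.5 [ 1.5 -2.4]
0.75 2.6 [-10.   -3.3]
0.73 1.9 [ 6.5 -1.9]
0.715 2.4 [-2.2  0.4]
0.7 2.2 [-0.8 -2.2]
0.685 2.2 [ 0.3 -2.7]
0.67 2.2 [-9.5 -2.9]
 24.67 tcp [5.323e+02 5.000e-01 2.469e+02] F [ 7.  -5.5 -8.2] gap 9.8 gf 61.1
```

View pics/c5.png

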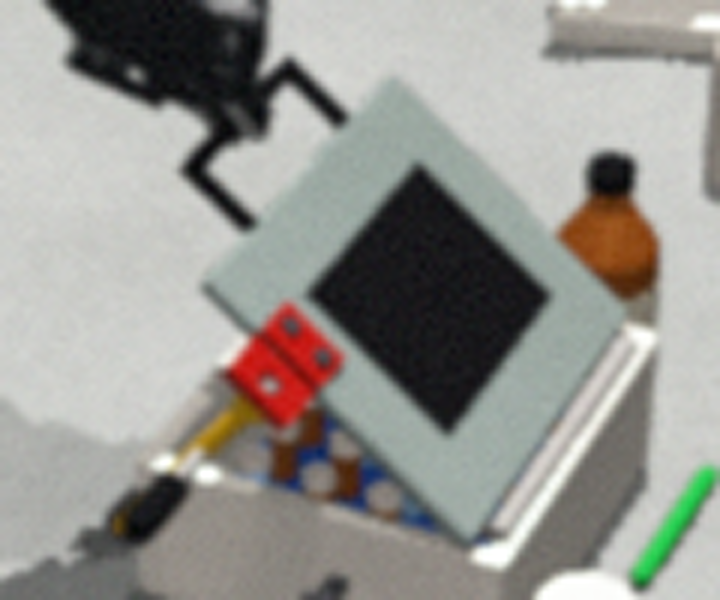

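The steel tip shows in the tab hole (bright spot at crop 268,383) and nothing resists. Continuing down to the shoulder.

```bash
python3 - <<'E'
from h import *
r=1.9; n=0
for th in np.arange(.66,.585,-.006):
    movel(bt(th,r),max_speed=25); f=radial(th); print(round(th,3),round(r,1),np.round(f,1)); r+=np.clip(f[0]*.05,-.4,.4)
    if f[1]>9: print('contact');break
wait(.3); st()
E
```

```text
0.66 1.9 [-2.9 -2.3]
0.654 1.8 [ 1.1 -2. ]
0.648 1.8 [-0.7 -1.4]
0.642 1.8 [ 0.5 -1.3]
0.636 1.8 [ 0.1 -1.4]
0.63 1.8 [-0.7 -0.7]
0.624 1.8 [ 0.9 -0.7]
0.618 1.8 [ 0.1 -0.2]
0.612 1.8 [5.7 7.8]
0.606 2.1 [ 6.4 14. ]
contact
 27.52 tcp [524.6  -1.3 236. ] F [ 3.9 -6.8 15. ] gap 9.7 gf 63.4
```

```bash
python3 - <<'E'
from h import *
movel(bt(.612,1.8),max_speed=25); st()
open_gripper(); st('open')
movel(bt(.612,1.8,110),max_speed=150,guard=15); st('back')
wait(1)
c=shot('side','s6'); shot('top','t6'); b=c['image'][130:230,260:360]; a=cv2.imread('pics/t6.png')[140:240,290:390] 
cv2.imwrite('pics/c6.png',cv2.resize(np.hstack([a,b]),None,fx=4,fy=4,interpolation=2))
E
```

```text
27.77 tcp [524.9  -1.2 236.5] F [ 0.5 -7.2 12. ] gap 9.5 gf 63.2
open 28.48 tcp [ 5.237e+02 -4.000e-01  2.356e+02] F [ 0.1  0.8 -0.4] gap 85.5 gf 0.0
back 29.34 tcp [497.2 -52.9 322.9] F [ 0.2  0.3 -0.5] gap 85.8 gf 0.0
```

View pics/c6.png

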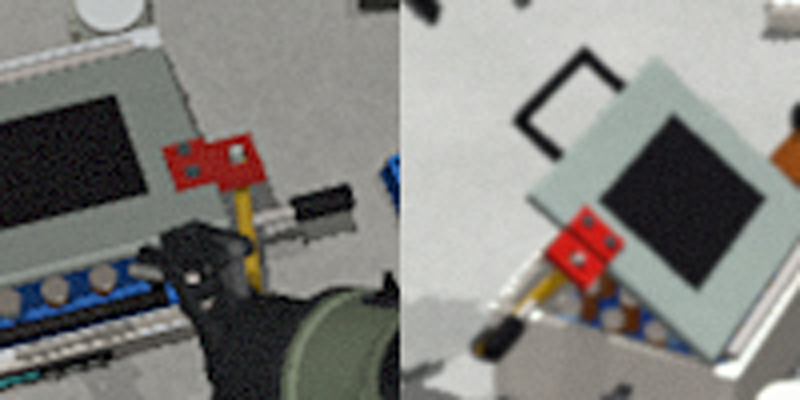

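The rod's tip stands through the tab hole (side crop 578,260; top crop 238,152). The lid rests propped on the shoulder and the gripper is clear, so I'm handing in.

```bash
python3 -c "
from h import *
print(finish_job()); st()"
```

```text
the job is handed in; nothing more can be done
None
the job is handed in; nothing more can be done
```

The lid is propped open at about 0.61 rad, with the rod's steel tip through the red tab's hole and the shoulder carrying the lid. The gripper let go and backed clear, and I handed the job in at about 30 s on the robot's clock; no verdict came back.

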